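# Snap the long implant case shut on the theatre back table

## Task

Two steel implant cases stand on the instrument table with their lids sprung ajar. Press the lid of the longer case down at the edge opposite its hinge, past the spring catch, until it clicks and stays shut on its own. Leave the shorter case open.

Things in the scene. Friction and masses are not known exactly. Their poses are not given: they have to be found in the camera images.
- long_lid (a joint): Hinge angle of the longer steel case's lid, rad: 0 shut, grows as it rises; starts ajar at 0.38 to 0.64. A spring lifts it again if let go before the click; clicked in it rests below 0.01. The catch resists over the last 12 mm of the front edge's way (below 0.095 rad), lets go at about 0.05; pressing through at the edge takes about 8 to 12 N, the lid's spring alone 1 to 2 N.
- long_lid_edge (a point): Where to press the longer case's lid: on its upper face, mid width, 15 mm in from the edge opposite the hinge; moves with the lid. x points in the lid to the hinge, y along the hinge, z out of the face. The hinge axis lies 112 mm along +x and 5 mm along -z. Case fixed, 120 mm deep, 170 wide along the hinge; slotted lid 5 mm thick, with a clip tab 50 mm wide; shut, its top is 50 mm above the table.
- short_lid (a joint): Hinge angle of the shorter steel case's lid, rad: 0 shut, starts ajar at 0.38 to 0.64, and is to stay open. Same build, depth, height and spring catch as the longer case, but nearly square: only 110 mm wide along the hinge; also fixed to the table.
- short_lid_edge (a point): Point on the upper face of the shorter case's lid, mid width, 15 mm in from the edge opposite its hinge; axes as for the longer case's point.
Not all that is in view belongs to the job. What is shaped like the part that bears long_lid but green is not meant. What is shaped like the part that bears short_lid but yellow is not meant.

How it is judged:
By the outcome, as a careful person would: the job done as asked, in the order asked, and still so for the second after the job is handed in, with the robot touching nothing.
It also fails if it takes over 29 s, if anything falls off the work surface, if the arm or the gripper's body presses on something with over 40 N, if the wrist force passes 120 N, or if a joint passes its speed limit or range.

## Robot

A 6-joint arm with a two-finger parallel gripper is mounted at the origin on the work surface. World frame = base frame: x ahead of the robot, y to its left, z up, the work surface at z = 0. Lengths are in m, angles in rad, forces in N, time in s.
With the tool pointing down it reaches from about 0.425 to 0.95 m from the base axis. Payload 3.5 kg.
Tool frame: the origin (TCP) lies at the very end of the fingers, on their centre line; the grasp point (between the pads) lies behind it (ctrl.grasp_offset is the z of the grasp point in the tool frame, in m); z points along the fingers, x is the direction in which the jaws open and shut, and the axes are right-handed (so a half turn about z gives the same grasp; the last joint's range is limited). The gripper opens to 85 mm and grips with 20 to 120 N. Pads are 22 mm wide; open, the fingers measure 114 mm over their backs; the gripper's body (76 mm by 85 mm) begins 54 mm behind the grasp point. The pads swing forward as they close: fully open they stand 13 mm farther back than shut.
Start: joints at [-1.437, 0.286, 1.577, -0, 1.279, -0.15], TCP at [0.189, -0.648, 0.231] pointing down, gripper open.
Joint ranges: [-2.77, 2.77], [-0.9, 2.22], [0.21, 2.48], [-1.53, 4.67], [0.24, 2.81], [-2.84, 2.84]. Speed limits (rad/s): [2.79, 2.79, 3.14, 3.14, 3.14, 3.14].

## Interface

Orientations are given as a unit quaternion [x, y, z, w].
In Python, from plant import ctrl gives the robot as it stands.
- The arm moves only by the shell command python3 -m jog 'ROWS' [FORCE]. ROWS is JSON, a list of rows, each an object with "grip": the closure, from 0 (fully open) to 1 (shut); "xyz": the shift along the tool's x, y, z in m, a list of three; "dr": the turn, a rotation vector about the tool's x, y, z in rad, a list of three. A call has 1 to 12 rows; each row is the pose to reach, as a shift and turn from the pose commanded when the call began, along the tool's axes at that moment; what a row does not reach only later rows make up. A row lasts 1/12 s, in which the tool goes at most 41.7 mm and 7.16 degrees, less where a joint would pass 70% of its speed; a pose out of reach is approached as far as the arm can. A call with a gripper value outside its range is refused whole. The fingers move at their own pace and stop on an object; FORCE is the grip in N (left out, the last holds). Time passes only in rows, so rows that repeat a pose let the fingers close. It gives the time, the measured TCP pose, the force and the opening at its end, in the units of the state.
- ctrl.get_state(): the state, without advancing time (a new reading comes with each control period).
- ctrl.read_camera(name): name is "side" or "top" or "wrist"; returns the picture (384x512x3 uint8, red, green, blue); there is no depth.
- ctrl.get_calibration(name): a dict with "mtx" (3x3 intrinsics, pixels), "R" (3x3) and "t" (3): a world point X has camera coordinates R X + t; the wrist camera has in their place "hand_eye" (4x4, takes a point from camera to tool coordinates, whose origin is the TCP and whose axes are the tool frame's). Camera axes: x right, y down, z forward; pixel columns grow to the right and rows downward; lengths in m; the calibration is good to about 2 mm. The wrist camera is an equidistant fisheye: a pixel r from the principal point sees the ray r / f radians off the axis. A picture is of the moment at which its call begins: read the wrist's pose just before it. get_calibration takes no time and is no camera call.
- ctrl.sign_off(): hands the job in, once; it reports no verdict.
The state is a dict: "time": time; "qpos": joint angles; "dq": joint speeds; "joint_efforts": joint torques, N m; "eef_pos": TCP position; "tcp_rot": TCP orientation; "contact_force": force on the tool from outside, world axes, zero at the start; "wrist_torque": the same for the moment, N m; "opening": opening from 0.0 (shut) to 1.0 (fully open).
Only numpy, scipy, OpenCV 4.12 (cv2) and the standard library are available. Lean on these libraries where they do the work, as an engineer would, in place of code of your own. Each camera call takes 0.05 s, during which the arm holds its last target.

## Working session

There is one attempt and no reset: what is moved stays moved. The work goes in short steps, Python scripts to look and compute and a shell command to move; the robot and the scene stay as the last step left them, time stands still between calls to the robot, and variables do not carry over. Pictures are saved under pics/ and viewed, and the job is handed in when it is done.

```bash
mkdir -p pics; ls; python3 - <<'E'
from plant import ctrl
import cv2
for n in ("side","top","wrist"):
    cv2.imwrite(f"pics/{n}0.png",ctrl.read_camera(n)[:,:,::-1])
    c=ctrl.get_calibration(n); print(n,c)
print(ctrl.get_state(), ctrl.grasp_offset)
E
```

```text
pics
side {'mtx': array([[478.49297402,   0.        , 249.68657156],
       [  0.        , 478.49297402, 189.0555435 ],
       [  0.        ,   0.        ,   1.        ]]), 'R': array([[-0.97086948, -0.23928591,  0.01243843],
       [-0.16707656,  0.63885369, -0.75096696],
       [ 0.17174947, -0.73116907, -0.66022262]]), 't': array([0.4335239 , 0.13823243, 1.28737363])}
top {'mtx': array([[461.08602024,   0.        , 254.38882202],
       [  0.        , 461.08602024, 203.63420924],
       [  0.        ,   0.        ,   1.        ]]), 'R': array([[-0.02762584, -0.99954973, -0.01171092],
       [-0.99725703,  0.02836347, -0.06836621],
       [ 0.06866759,  0.00979012, -0.99759156]]), 't': array([-0.01612284,  0.46094528,  1.50990923])}
wrist {'mtx': array([[297.31863964,   0.        , 254.98223444],
       [  0.        , 297.31863964, 189.6571747 ],
       [  0.        ,   0.        ,   1.        ]]), 'hand_eye': array([[ 9.99999006e-01,  8.74925506e-04,  1.10544359e-03,
         8.62163955e-04],
       [-1.17588630e-03,  9.50187140e-01,  3.11677745e-01,
        -7.90725173e-02],
    
[... 158 characters left out ...]
0e+00]])}
{'time': 0.15, 'qpos': array([-1.43700813e+00,  2.86996915e-01,  1.57783309e+00, -5.11948810e-05,
        1.27860292e+00, -1.50024143e-01]), 'dq': array([-0.00174732, -0.00163926, -0.00540294, -0.0003773 , -0.00115846,
        0.00118873]), 'joint_efforts': array([ 1.03084105e-03, -4.06603646e+01, -2.93143040e+01, -1.21457297e-04,
        3.94514398e-03, -1.27782947e-06]), 'eef_pos': array([ 0.18894393, -0.64748529,  0.2302459 ]), 'tcp_rot': array([ 8.00009568e-01, -5.99986537e-01, -6.62800458e-04, -6.38708899e-04]), 'contact_force': array([-0.7387225 ,  0.11201216, -0.59352364]), 'wrist_torque': array([-0.0360874 , -0.04478519, -0.02465023]), 'opening': 1.0028113503863085} -0.0187
```

View pics/top0.png

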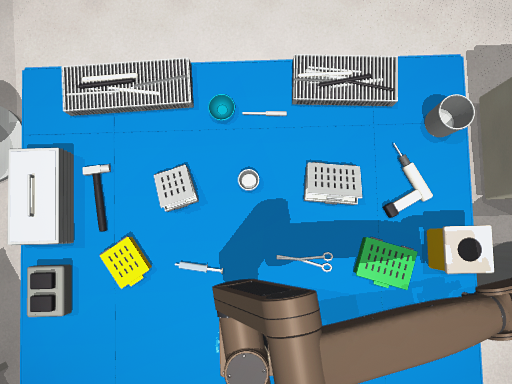

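View pics/side0.png

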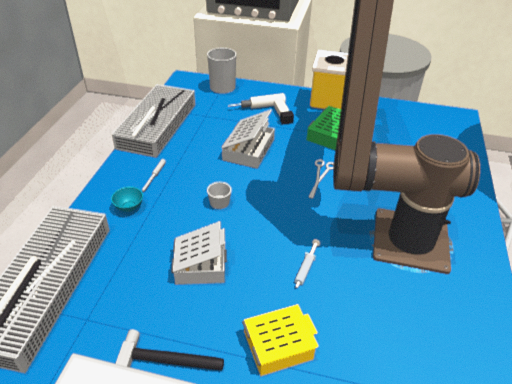

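```bash
python3 - <<'E'
import cv2
a=cv2.imread("pics/top0.png")[145:220,290:375]; cv2.imwrite("pics/tc.png",cv2.resize(a,None,fx=8,fy=8,interpolation=cv2.INTER_CUBIC)[:600,:800])
a=cv2.imread("pics/side0.png")[100:175,210:290]; cv2.imwrite("pics/sc.png",cv2.resize(a,None,fx=8,fy=8,interpolation=cv2.INTER_CUBIC)[:600,:800])
E
```

```text
(no output)
```

View pics/tc.png

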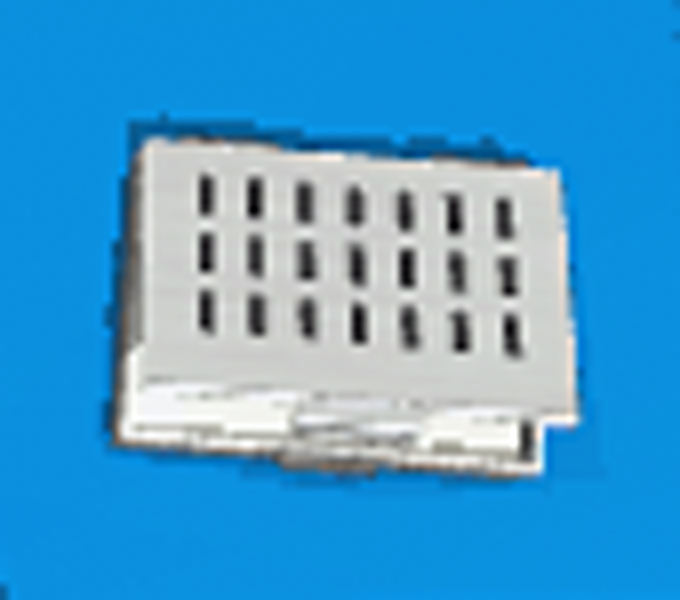

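View pics/sc.png

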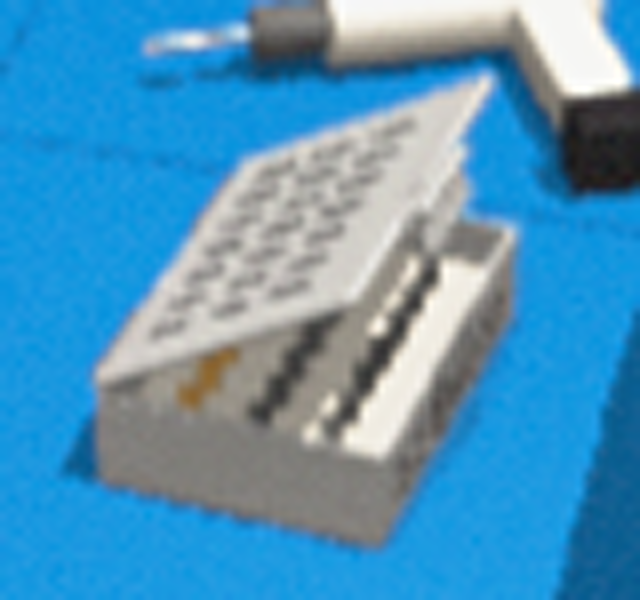

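View pics/wrist0.png

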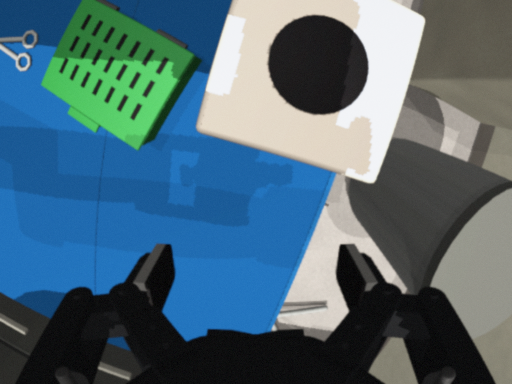

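```bash
cat > fit.py <<'E'
import numpy as np
from scipy.optimize import least_squares
from plant import ctrl
C={n:ctrl.get_calibration(n) for n in("side","top")}
def proj(n,X):
    c=C[n];p=c["mtx"]@(c["R"]@X+c["t"]);return p[:2]/p[2]
def lid(p,u,v,n):  # u from hinge toward front, v along left(+y-ish), n out of face
    x,y,w,th=p[:4]
    f=np.array([-np.cos(w),-np.sin(w),0]); l=np.array([-np.sin(w),np.cos(w),0]);z=np.array([0,0,1.])
    return np.array([x,y,.045])+l*v+f*(u*np.cos(th)-n*np.sin(th))+z*(u*np.sin(th)+n*np.cos(th))
def base(p,u,v,z): return lid([p[0],p[1],p[2],0],u,v,z-.045)
W=.085
def model(p):
    o=p[4]
    return [("top",(308.1,162.25),lid(p,o,W,.005)),("top",(359.6,166),lid(p,o,-W,.005)),
    ("top",(362.25,197.75),lid(p,.127,-W,.005)),("top",(307.1,192.3),lid(p,.127,W,.005)),
    ("side",(222.5,147.5),lid(p,o,W,.005)),("side",(240.6,120),lid(p,o,-W,.005)),
    ("side",(271.25,109.75),lid(p,.127,-W,.005)),("side",(253.75,138.1),lid(p,.127,W,.005)),
    ("side",(257.5,168.1),base(p,p[5],W,0)),("side",(222.5,159.75),base(p,p[5]-.12,W,0)),
    ("side",(259.4,156.9),base(p,p[5],W,.045)),("side",(274.75,129),base(p,p[5],-W,.045))]
def r(p): return np.concatenate([proj(n,X)-np.array(q) for n,q,X in model(p)])
if __name__=="__main__":
    s=least_squares(r,[.55,-.25,0,.5,0,.12],loss="soft_l1")
    print(s.x.round(4));print(r(s.x).reshape(-1,2).round(1))
    p=s.x
    print("edge pt",lid(p,.112,0,.005).round(4)); 
    for th in (.1,.05,0): q=p.copy();q[3]=th;print(th,lid(q,.112,0,.005).round(4))
E
python3 fit.py
```

```text
[ 0.5797 -0.2911 -0.1067  0.538   0.0038  0.1215]
[[-0.3 -0.1]
 [ 0.6  0.1]
 [ 0.2 -0.8]
 [ 0.4  0.4]
 [-0.6  0.1]
 [ 0.5 -0.2]
 [ 0.2  0.1]
 [ 0.2  0. ]
 [ 0.3  0.8]
 [ 0.1  0.8]
 [-1.3  0.6]
 [ 0.1 -0.5]]
edge pt [ 0.4866 -0.2811  0.1067]
0.1 [ 0.4694 -0.2793  0.0612]
0.05 [ 0.4687 -0.2792  0.0556]
0 [ 0.4683 -0.2792  0.05  ]
```

```bash
cat > calc.py <<'E'
import numpy as np
from scipy.spatial.transform import Rotation as R
from plant import ctrl
def tot(X):
    s=ctrl.get_state();return (R.from_quat(s["tcp_rot"]).inv().apply(np.array(X)-s["eef_pos"])).round(4)
E
python3 - <<'E'
from fit import *
from calc import *
# box: top corners in top image & side image
def ray(n,q):
    c=C[n];o=-c["R"].T@c["t"];d=c["R"].T@np.linalg.solve(c["mtx"],[*q,1]);return o,d
def at(n,q,z):
    o,d=ray(n,q);return (o+d*(z-o[2])/d[2]).round(3)
for z in(0,.1,.15,.2): print(z,[at("top",q,z) for q in((430,228),(445,228),(428,268))], at("side",(330,60),z))
for p in([.487,-.281,.2],[.487,-.281,.15],[.4866,-.2811,.107],[.4694,-.2793,.0612],[.4683,-.2792,.05]): print(p,tot(p))
E
```

```text
0 [array([ 0.364, -0.609,  0.   ]), array([ 0.363, -0.658,  0.   ]), array([ 0.233, -0.595,  0.   ])] [ 0.335 -1.008  0.   ]
0.1 [array([ 0.363, -0.572,  0.1  ]), array([ 0.362, -0.618,  0.1  ]), array([ 0.241, -0.559,  0.1  ])] [ 0.323 -0.8    0.1  ]
0.15 [array([ 0.363, -0.554,  0.15 ]), array([ 0.362, -0.598,  0.15 ]), array([ 0.245, -0.541,  0.15 ])] [ 0.317 -0.697  0.15 ]
0.2 [array([ 0.363, -0.535,  0.2  ]), array([ 0.362, -0.578,  0.2  ]), array([ 0.249, -0.523,  0.2  ])] [ 0.311 -0.593  0.2  ]
[0.487, -0.281, 0.2] [-0.2683 -0.3888  0.0308]
[0.487, -0.281, 0.15] [-0.2682 -0.3887  0.0808]
[0.4866, -0.2811, 0.107] [-0.2681 -0.3883  0.1238]
[0.4694, -0.2793, 0.0612] [-0.2746 -0.3723  0.1696]
[0.4683, -0.2792, 0.05] [-0.275  -0.3713  0.1808]
```

```bash
python3 -m jog '[{"grip":1,"xyz":[-0.01,0,-0.03],"dr":[0,0,0]},{"grip":1,"xyz":[-0.04,0,-0.05],"dr":[0,0,0]},{"grip":1,"xyz":[-0.08,0,-0.05],"dr":[0,0,0]},{"grip":1,"xyz":[-0.11,-0.02,-0.05],"dr":[0,0,0]},{"grip":1,"xyz":[-0.135,-0.05,-0.05],"dr":[0,0,0.1]},{"grip":1,"xyz":[-0.155,-0.085,-0.05],"dr":[0,0,0.2]},{"grip":1,"xyz":[-0.175,-0.12,-0.05],"dr":[0,0,0.3]},{"grip":1,"xyz":[-0.195,-0.155,-0.05],"dr":[0,0,0.39]},{"grip":1,"xyz":[-0.21,-0.19,-0.05],"dr":[0,0,0.39]},{"grip":1,"xyz":[-0.225,-0.225,-0.05],"dr":[0,0,0.39]},{"grip":1,"xyz":[-0.24,-0.26,-0.04],"dr":[0,0,0.39]},{"grip":1,"xyz":[-0.25,-0.29,-0.03],"dr":[0,0,0.39]}]' 30
python3 - <<'E'
from calc import *
for p in([.487,-.281,.15],[.4866,-.2811,.107],[.4694,-.2793,.0612],[.4683,-.2792,.05]): print(p,tot(p))
E
```

```text
time: 1.15
eef_pos: [0.3991, -0.3249, 0.2619]
tcp_rot: [-0.669, 0.743, -0.001, 0.0]
contact_force: [-0.9, -0.5, 1.1]
opening: 0.001
[0.487, -0.281, 0.15] [-0.053  -0.0827  0.1119]
[0.4866, -0.2811, 0.107] [-0.0529 -0.0822  0.1549]
[0.4694, -0.2793, 0.0612] [-0.0529 -0.0648  0.2007]
[0.4683, -0.2792, 0.05] [-0.0529 -0.0637  0.2119]
```

```bash
python3 -m jog '[{"grip":1,"xyz":[-0.02,-0.03,0.01],"dr":[0,0,0]},{"grip":1,"xyz":[-0.04,-0.06,0.03],"dr":[0,0,0]},{"grip":1,"xyz":[-0.053,-0.082,0.06],"dr":[0,0,0]},{"grip":1,"xyz":[-0.053,-0.082,0.09],"dr":[0,0,0]},{"grip":1,"xyz":[-0.053,-0.082,0.11],"dr":[0,0,0]},{"grip":1,"xyz":[-0.053,-0.082,0.11],"dr":[0,0,0]},{"grip":1,"xyz":[-0.053,-0.082,0.11],"dr":[0,0,0]}]'
python3 - <<'E'
from calc import *
import cv2
cv2.imwrite("pics/w1.png",ctrl.read_camera("wrist")[:,:,::-1])
a=ctrl.read_camera("side")[60:190,190:350,::-1];cv2.imwrite("pics/s1.png",cv2.resize(a,None,fx=4,fy=4))
for p in([.487,-.281,.15],[.4866,-.2811,.107],[.4694,-.2793,.0612],[.4683,-.2792,.05]): print(p,tot(p))
E
```

```text
time: 1.73
eef_pos: [0.4839, -0.282, 0.15]
tcp_rot: [-0.669, 0.744, 0.002, -0.0]
contact_force: [-1.3, -0.5, 0.5]
opening: 0.0
[0.487, -0.281, 0.15] [-0.0028 -0.0014  0.0032]
[0.4866, -0.2811, 0.107] [-0.0028 -0.001   0.0462]
[0.4694, -0.2793, 0.0612] [-0.0028  0.0164  0.0919]
[0.4683, -0.2792, 0.05] [-0.0028  0.0176  0.1031]
```

View pics/w1.png

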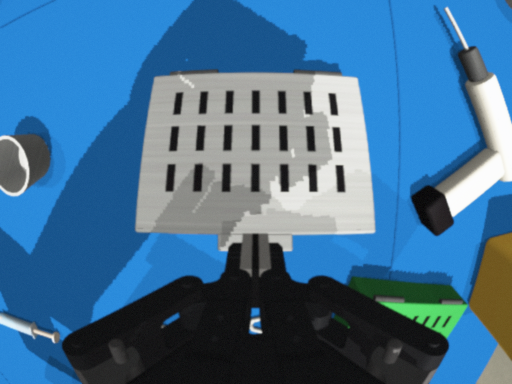

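View pics/s1.png

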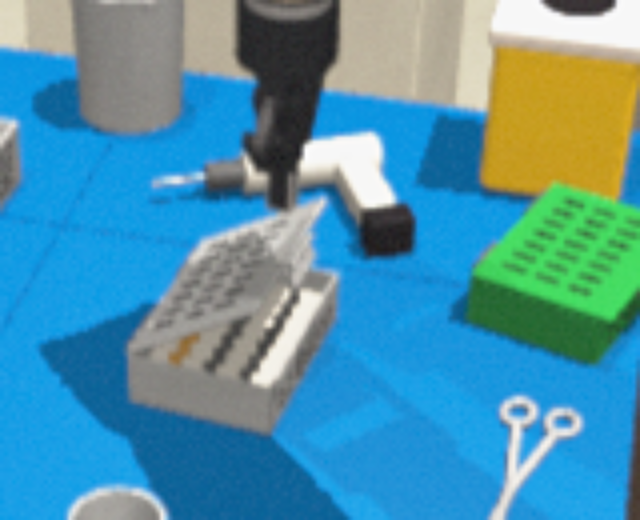

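```bash
python3 -m jog '[{"grip":1,"xyz":[0,0,0.015],"dr":[0,0,0]},{"grip":1,"xyz":[0,0,0.03],"dr":[0,0,0]},{"grip":1,"xyz":[0,0,0.04],"dr":[0,0,0]},{"grip":1,"xyz":[0,0.001,0.045],"dr":[0,0,0]},{"grip":1,"xyz":[0,0.004,0.052],"dr":[0,0,0]},{"grip":1,"xyz":[0,0.007,0.06],"dr":[0,0,0]},{"grip":1,"xyz":[0,0.010,0.068],"dr":[0,0,0]},{"grip":1,"xyz":[0,0.012,0.075],"dr":[0,0,0]},{"grip":1,"xyz":[0,0.012,0.075],"dr":[0,0,0]}]'
python3 - <<'E'
from calc import *
import cv2
a=ctrl.read_camera("side")[60:190,190:350,::-1];cv2.imwrite("pics/s2.png",cv2.resize(a,None,fx=4,fy=4))
for p in([.4694,-.2793,.0612],[.4683,-.2792,.05]): print(p,tot(p))
E
```

```text
time: 2.58
eef_pos: [0.4715, -0.2809, 0.0747]
tcp_rot: [-0.668, 0.744, 0.001, -0.0]
contact_force: [-0.6, 0.1, -0.2]
opening: 0.001
[0.4694, -0.2793, 0.0612] [-0.0014  0.0026  0.0141]
[0.4683, -0.2792, 0.05] [-0.0013  0.0037  0.0253]
```

View pics/s2.png

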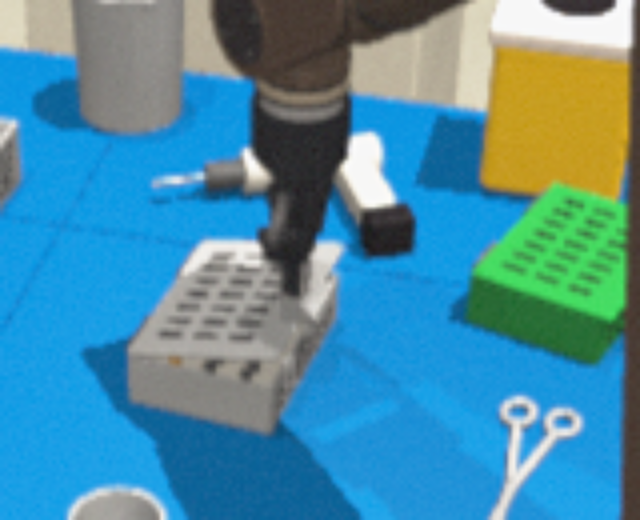

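```bash
python3 -m jog '[{"grip":1,"xyz":[0,0.001,0.006],"dr":[0,0,0]},{"grip":1,"xyz":[0,0.002,0.011],"dr":[0,0,0]},{"grip":1,"xyz":[0,0.002,0.014],"dr":[0,0,0]},{"grip":1,"xyz":[0,0.002,0.017],"dr":[0,0,0]},{"grip":1,"xyz":[0,0.002,0.020],"dr":[0,0,0]},{"grip":1,"xyz":[0,0.002,0.022],"dr":[0,0,0]},{"grip":1,"xyz":[0,0.002,0.024],"dr":[0,0,0]},{"grip":1,"xyz":[0,0.002,0.025],"dr":[0,0,0]},{"grip":1,"xyz":[0,0.002,0.025],"dr":[0,0,0]}]'
```

```text
time: 3.38
eef_pos: [0.4706, -0.2809, 0.0507]
tcp_rot: [-0.669, 0.744, 0.0, 0.0]
contact_force: [0.7, 0.3, -0.1]
opening: -0.003
```

```bash
python3 -m jog '[{"grip":1,"xyz":[0,0,0.001],"dr":[0,0,0]},{"grip":1,"xyz":[0,0,0.002],"dr":[0,0,0]},{"grip":1,"xyz":[0,0,0.002],"dr":[0,0,0]}]'
python3 -m jog '[{"grip":1,"xyz":[0,0,-0.01],"dr":[0,0,0]},{"grip":1,"xyz":[0,0,-0.04],"dr":[0,0,0]},{"grip":1,"xyz":[0,0,-0.08],"dr":[0,0,0]},{"grip":1,"xyz":[0,0.03,-0.11],"dr":[0,0,0]},{"grip":1,"xyz":[0.03,0.04,-0.13],"dr":[0,0,0]},{"grip":1,"xyz":[0.06,0.04,-0.13],"dr":[0,0,0]},{"grip":1,"xyz":[0.06,0.04,-0.13],"dr":[0,0,0]},{"grip":1,"xyz":[0.06,0.04,-0.13],"dr":[0,0,0]},{"grip":1,"xyz":[0.06,0.04,-0.13],"dr":[0,0,0]},{"grip":1,"xyz":[0.06,0.04,-0.13],"dr":[0,0,0]}]'
python3 - <<'E'
from calc import *
import cv2
a=ctrl.read_camera("side")[60:300,150:350,::-1];cv2.imwrite("pics/s3.png",cv2.resize(a,None,fx=2.5,fy=2.5))
cv2.imwrite("pics/w3.png",ctrl.read_camera("wrist")[:,:,::-1])
E
```

```text
time: 3.63
eef_pos: [0.4707, -0.2811, 0.05]
tcp_rot: [-0.669, 0.744, 0.0, 0.0]
contact_force: [-1.0, 2.1, 4.8]
opening: 0.0
time: 4.47
eef_pos: [0.4244, -0.3356, 0.1785]
tcp_rot: [-0.669, 0.743, 0.001, 0.0]
contact_force: [-0.6, 0.8, 0.0]
opening: -0.001
```

View pics/s3.png

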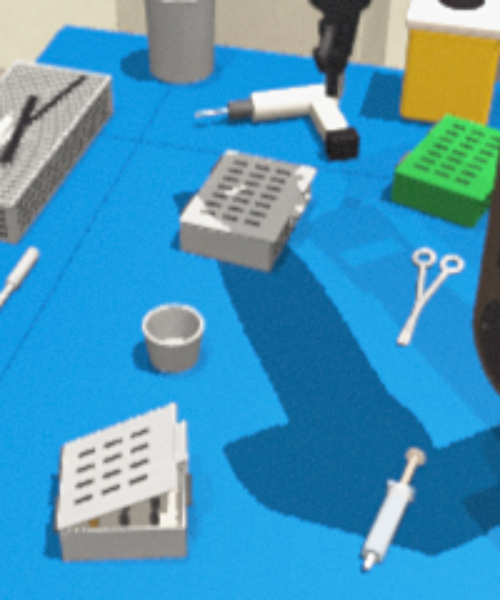

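View pics/w3.png

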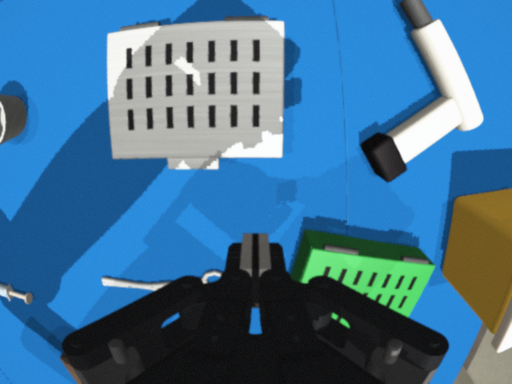

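```bash
python3 -m jog '[{"grip":1,"xyz":[0,0,0],"dr":[0,0,0]},{"grip":1,"xyz":[0,0,0],"dr":[0,0,0]},{"grip":1,"xyz":[0,0,0],"dr":[0,0,0]},{"grip":1,"xyz":[0,0,0],"dr":[0,0,0]},{"grip":1,"xyz":[0,0,0],"dr":[0,0,0]},{"grip":1,"xyz":[0,0,0],"dr":[0,0,0]}]'
python3 - <<'E'
from calc import *
import cv2
a=ctrl.read_camera("side")[100:175,210:290,::-1];cv2.imwrite("pics/s4.png",cv2.resize(a,None,fx=8,fy=8,interpolation=2))
E
```

```text
time: 5.07
eef_pos: [0.4246, -0.3367, 0.1794]
tcp_rot: [-0.669, 0.744, -0.0, 0.0]
contact_force: [1.1, 0.5, 0.2]
opening: 0.002
```

View pics/s4.png

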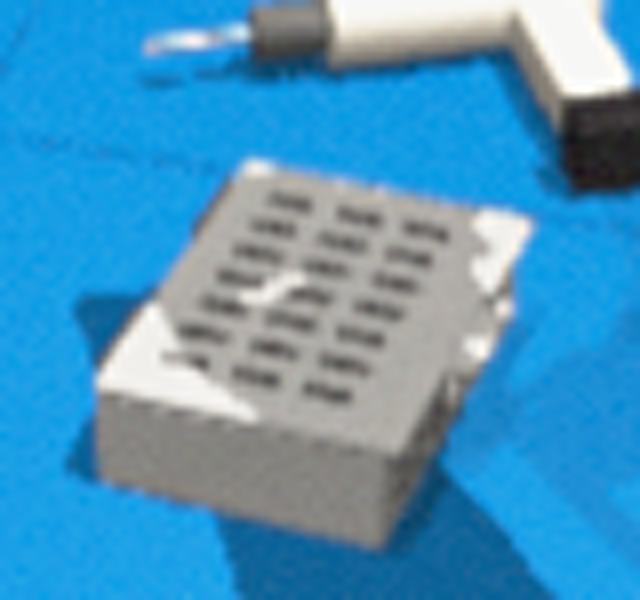

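The lid sits flush on its case with no gap along the front: the front corner is at crop pixel (400,455), on the case rim. It stays shut with the arm clear.

```bash
python3 -c "
from plant import ctrl
print(ctrl.sign_off())"
```

```text
the job is handed in; nothing more can be done
None
```

The longer case's lid is shut and staying shut on its own; I handed the job in at about 5.1 s.

- **What I did:** I located the longer steel case from the top and side images. I then pressed its lid down near the edge opposite the hinge with the closed fingertips, following the lid's arc to a tip height of 50 mm, and withdrew.
- **Last checks:** About 1.4 s after contact ended, the side image showed the lid flush on the case with no gap at the front. The shorter case was still open, the green and yellow cases were left alone, and the arm was clear with about 1 N of sensor noise.
- **What I could not confirm:** I only read the force between moves, and it was never above about 5 N, so I did not see the catch's 8 to 12 N peak. I judged the click from the lid staying flush, not from the force.

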